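# Vent the glassware blow-off unit and draw its filter cassette

## Robot

A 6-joint arm with a two-finger parallel gripper is mounted at the origin on a cart in front of the work surface, level with it; the furniture and walls round the work are solid. World frame = base frame: x ahead of the robot, y to its left, z up, the work surface at z = 0. Lengths are in mm, angles in rad, forces in N, time in s.
With the tool pointing down it reaches from about 275 to 750 mm from the base axis. Payload 10.2 kg.
Tool frame: the origin (TCP) lies at the centre of the arm's flange, where the gripper is bolted on; the fingertips stand 173 mm ahead of it and the grasp point (between the pads) lies 155 mm ahead of it; z points along the fingers, y is the line along which they close (so a half turn about z gives the same grasp; the last joint's range is limited). The gripper opens to 85 mm and grips with 20 to 120 N. Pads are 22 mm wide; open, the fingers measure 114 mm over their backs; the gripper's body (76 mm by 85 mm) begins 54 mm behind the grasp point. The pads swing forward as they close: fully open they stand 13 mm farther back than shut.
Start: joints at [0.898, 0.313, 1.498, -0, 1.331, -0.223], TCP at [228.276, 472.782, 404.694] pointing down, gripper open.
Joint ranges: [-2.94, 2.94], [-0.97, 2.17], [0.19, 2.56], [-1.23, 4.37], [0.02, 3.11], [-2.88, 2.88]. Speed limits (rad/s): [2.39, 2.39, 3.01, 3.14, 3.14, 3.14].

## Interface

Orientations are given as a unit quaternion [w, x, y, z].
In Python, from rig import status, capture, camera_info, ticket gives the robot as it stands.
- The arm moves only by the shell command python3 -m crank 'ROWS' [FORCE]. ROWS is JSON, a list of rows, each a list of 7 numbers: the shift along the tool's x, y, z as a fraction of full scale, then the turn, a rotation vector about the tool's x, y, z as a fraction of full scale, then the closure, from 0 (fully open) to 1 (shut). A call has 1 to 12 rows; each row is the pose to reach, as a shift and turn from the pose commanded when the call began, along the tool's axes at that moment; what a row does not reach only later rows make up. Full scale, the value 1, is 0.1 m for a shift and 45 degrees for a turn. A row lasts 1/10 s, in which the tool goes at most 50 mm and 8.59 degrees, less where a joint would pass 70% of its speed; a pose out of reach is approached as far as the arm can. A call with a number of a shift or a turn outside -1 to 1 is refused whole. A call with a gripper value outside its range is refused whole. The fingers move at their own pace and stop on an object; FORCE is the grip in N (left out, the last holds). Time passes only in rows, so rows that repeat a pose let the fingers close. It gives the time, the measured TCP pose, the force, the opening and the grip force at its end, in the units of the state.
- status.sense(): the state, without advancing time (a new reading comes with each control period).
- capture(name): name is "scene" or "side" or "wrist"; returns (picture, depth): 480x640x3 uint8, red, green, blue; 480x640 float32, mm along the optical axis (not along the pixel's ray), 0 where there is no reading.
- camera_info(name): a dict with "K" (3x3 intrinsics, pixels), "camera_from_world" (4x4, takes a point from world to camera coordinates). Camera axes: x right, y up, looking along -z (the intrinsics and any distortion apply to the point x, -y, -z); pixel columns grow to the right and rows downward; lengths in mm; the calibration is good to about 2 mm. The wrist camera is an equidistant fisheye: a pixel r from the principal point sees the ray r / f radians off the axis. A picture is of the moment at which its call begins: read the wrist's pose just before it. camera_info takes no time and is no camera call; for the wrist camera it gives the pose at the moment of the call.
- ticket.finish_job(): hands the job in; it is judged then, once.
The state is a dict: "time_s": time; "joints": joint angles; "dq": joint speeds; "tau": joint torques, N m; "eef_pos": TCP position; "ee_rot": TCP orientation; "force": force on the tool from outside, world axes, zero at the start; "wrist_torque": the same for the moment, N m; "grip_width": opening from 0.0 (shut) to 1.0 (fully open); "grip_force": force on a finger pad.
Only numpy, scipy, OpenCV 4.12 (cv2) and the standard library are available. Lean on these libraries where they do the work, as an engineer would, in place of code of your own. Each camera call takes 0.05 s, during which the arm holds its last target. There are 200 camera calls.

## Task

The air line of the glassware blow-off unit is already unplugged, but its filter is still under pressure: take the small beaker that stands mouth down on the black rubber mat, press it, still mouth down, onto the unit's blue sprung dish until the dish is fully down, keep it down for a good second to vent, then stand it mouth down on the mat again and let go. After that pinch the two blue side catches of the filter cassette together, draw the cassette straight up out of the unit, and finish while holding it still and upright with the catches pinched, its underside at least 7 cm above the top of the unit. Leave everything else where it stands.

Things in the scene. Friction and masses are not known exactly. Their poses are not given: they have to be found in the camera images.
- unit: Fixed blow-off unit for drying glassware, 134 x 254 x 50 mm (x, y, z); origin at the centre of its underside, x to its rear, y to its left, z up; yaw varies. Left half white with the blue sprung dish (axis at y = +55 mm), right half a black dock for the filter cassette (axis at y = -70 mm). A brass inlet sticks out 28 mm behind, a knob 13 mm in front.
- pad_floor (a point): Centre of the floor of the blue sprung dish, where the beaker's rim rests; 67 mm above the worktop when up, moves with the dish. Dish 77 mm across; its lip, 69 mm inside and 5.4 mm high, leaves the 56 mm rim about 6 mm play all round. A fixed steel nozzle 11 mm thick stands through the middle to 40 mm above the floor (50 mm when pressed) and goes inside the beaker.
- pad (a joint): How far the dish is pressed down, m: 0 up, 0.010 fully down at a hard stop; spring force 3.6 N at first, 9.6 N at the stop.
- beaker: Loose small clear glass beaker, 65 mm high (62 mm deep inside), rim 56 mm, straight wall 50 mm across, 32 to 52 g, mouth down on the mat. Origin at the centre of its closed bottom, now on TOP, 69 mm above the worktop; its z axis points down to the mouth, rim at z = +65 mm. Grasp the wall from above, fingers' middle 25 mm below the top, with 40 N: harmless, and it holds against the dish's spring.
- mat: Fixed black ribbed rubber mat, 130 x 230 mm (x, y), resting face 4 mm above the worktop; origin at the centre of its underside.
- cassette: Loose white filter cassette in the dock, 71 x 53 x 80 mm over the catches, 0.13 to 0.27 kg; origin at the centre of its underside (16 mm above the worktop when seated, 34 mm deep in the dock, 1.2 mm play), axes as the unit's. A blue sprung catch on each y side; unless both are pinched in, hooks under the dock's lip hold the cassette down. Between the finger plates it is under 40 mm thick.
- catch_mid (a point): Point midway between the catches' ribbed finger plates, 60 mm above the cassette's underside, 26 mm above the housing top when seated. Put the fingers here, closing along the cassette's y. Each plate is 26 mm wide (x) and 26 mm high; their outer faces are 53 mm apart at rest and 40 mm when pinched home.
- catch_left (a joint): How far the catch on the cassette's +y side is pushed in, m: 0 sprung out, 0.0065 home; its hook is clear of the lip beyond 0.0053 wherever the cassette sits; spring 2.8 N at first, 7.4 N at home. A grip of 30 to 60 N pinches both home and carries the cassette.
- catch_right (a joint): How far the catch on the cassette's -y side is pushed in, m: 0 sprung out, 0.0065 home; its hook is clear of the lip beyond 0.0053 wherever the cassette sits; spring 2.8 N at first, 7.4 N at home. A grip of 30 to 60 N pinches both home and carries the cassette.
- beaker_big: Bystander: bigger glass beaker, 91 mm high, 74 mm across, mouth down on the same mat (the two may change places); origin at its closed bottom, now on top.
- timer: Bystander: white kitchen-type timer, 60 x 66 x 19 mm, in front; origin at the centre of its underside.
- pencil: Bystander: yellow pencil, 136 mm long, in front; origin at the centre of its underside.
- slide_box: Bystander: green slide box, 74 x 85 x 36 mm, behind; origin at the centre of its underside.
- amber_bottle: Bystander: amber bottle with black cap, 52 mm across, 118 mm high, behind; origin at the centre of its underside.
- petri_2: Bystander: petri dish, 58 mm across, 15 mm high, on the left; origin at the centre of its underside.
- marker: Bystander: red marker pen, 135 mm long, front right; origin at the centre of its underside.
- pen: Bystander: blue pen on the red log book, front left; origin at the centre of its underside.

How it is judged (in metres and radians):
On the way, in this order (a step that is already met when the one before it is completed fails the run):
1. the held beaker presses the blue sprung dish fully down (at least 8.5 of 10 mm) for 0.6 s (value of joint pad above 0.0085 m and horizontal distance between beaker and pad_floor below 0.014 m and angle between beaker's own z axis and vertical above 2.9 rad and contact force between beaker and unit above 3 N and contact force between the fingers and beaker above 1 N), for 0.6 s.
2. the beaker stands mouth down on the mat again, let go (x of beaker in the frame of mat between -0.05 and 0.05 m and y of beaker in the frame of mat between -0.1 and 0.1 m and height (world z) of beaker between 0.064 and 0.074 m and angle between beaker's own z axis and vertical above 3 rad and contact force between the fingers and beaker below 0.05 N), for 0.2 s.
3. the cassette, both catches pinched, is lifted out of the dock (height (world z) of cassette above 0.118 m and angle between cassette's own z axis and vertical below 0.3 rad and value of joint each of catch_left, catch_right above 0.004 m and contact force between the fingers and cassette above 2 N and contact force between cassette and unit below 0.05 N and contact force between cassette and beaker below 0.05 N), for 0.2 s.
At the end, for the whole second after the job is handed in: The gripper holds the cassette at rest by both catches (each over 4 mm in), tilted under 0.3 rad, underside over 118 mm above the worktop, off the unit; the small beaker stands mouth down, released, on the mat (axis 15 mm or more inside its edges); the dish is up (all of step 2 and all of step 3 and linear speed of each of cassette, beaker below 0.03 m/s and value of joint pad below 0.002 m); the arm keeps its last pose, push and grip.
It fails at once if a bystander is moved more than 25 mm (distance of any of beaker_big, timer, pencil, slide_box, amber_bottle, petri_2, marker, pen from where it was at the start of the episode above 0.025 m).
It fails at once if the small beaker is tipped by more than 0.6 rad from mouth down (angle between beaker's own z axis and vertical below 2.54 rad).
It also fails if it takes over 64 s, if anything falls off the work surface, if the arm or the gripper's body presses on something with over 40 N, if the wrist force passes 120 N, or if a joint passes its speed limit or range.

## Working session

There is one attempt and no reset: what is moved stays moved. The work goes in short steps, Python scripts to look and compute and a shell command to move; the robot and the scene stay as the last step left them, time stands still between calls to the robot, and variables do not carry over. Pictures are saved under pics/ and viewed, at most 10 in all, crops included, and the job is handed in when it is done.

```bash
ls; mkdir -p pics
python3 - <<'E'
from rig import status,capture,camera_info
import cv2,numpy as np
print(status.sense())
for n in ["scene","side","wrist"]:
    i=camera_info(n);print(n,{k:np.round(np.array(v),4).tolist() if not isinstance(v,str) else v for k,v in i.items()})
    p,d=capture(n);np.savez(f"pics/{n}0.npz",p=p,d=d,T=i["camera_from_world"],K=i["K"]);cv2.imwrite(f"pics/{n}0.png",p[...,::-1])
E
```

```text
pics
{'time_s': 0.0, 'joints': array([ 8.97578367e-01,  3.13449433e-01,  1.49843108e+00,  1.68792943e-05,
        1.33097208e+00, -2.23375978e-01]), 'dq': array([ 3.92718228e-04,  1.42668247e-03,  7.37404084e-04, -1.61090897e-03,
       -9.84117442e-05, -6.40431068e-04]), 'tau': array([-9.48488305e-04, -4.12273800e+01, -2.59738147e+01, -2.78808184e-04,
        4.39268129e-03, -2.09714938e-05]), 'eef_pos': array([228.25854836, 472.74399924, 404.13747997]), 'ee_rot': array([-2.80435586e-04,  2.23031259e-01,  9.74811090e-01, -5.64167557e-04]), 'force': array([0.06754018, 0.24527924, 0.05317525]), 'wrist_torque': array([-0.01528708, -0.01766671, -0.0169906 ]), 'grip_force': 0.0, 'grip_width': 0.9959578126594152}
scene {'K': [[508.2962, 0.0, 314.2314], [0.0, 508.2962, 233.9998], [0.0, 0.0, 1.0]], 'camera_from_world': [[0.8996, -0.4366, -0.001, -473.5074], [0.2952, 0.6064, 0.7383, -287.5032], [-0.3218, -0.6645, 0.6744, -1096.0964], [0.0, 0.0, 0.0, 1.0]]}
side {'K': [[512.8485, 0.0, 323.0046], [0.0, 512.8485, 239.1054], [0.0, 0.0, 1.0]], 'camera_from_world': [[-0.9411, -0.3377, 0.0143, 564.476], [0.195, -0.5078, 0.8391, -139.5756], [-0.2761, 0.7925, 0.5438, -1143.6559], [0.0, 0.0, 0.0, 1.0]]}
wrist {'K': [[371.6483, 0.0, 316.8271], [0.0, 371.6483, 243.214], [0.0, 0.0, 1.0]], 'camera_from_world': [[0.4355, 0.9002, -0.002, -524.4282], [-0.8686, 0.4197, -0.2634, 33.159], [-0.2363, 0.1165, 0.9647, -379.9694], [0.0, 0.0, 0.0, 1.0]]}
```

View pics/scene0.png

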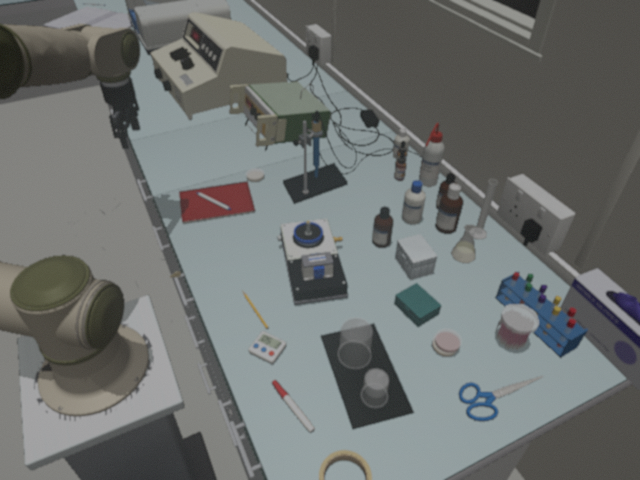

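View pics/side0.png

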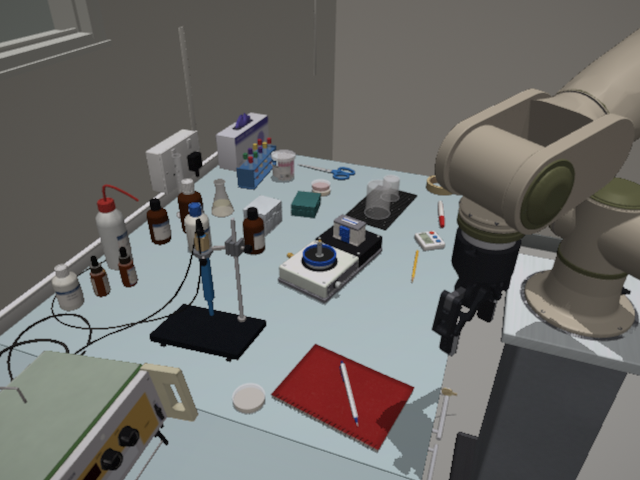

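Scene: the unit is around (315,260), the mat around (365,372), with the small beaker at (376,388) and the big one at (355,345). In the side view the unit is at (332,258) and the beakers at (390,188) and (377,200). I'll enlarge both for pixel readings.

```bash
cat > h.py <<'E'
import numpy as np,cv2
from rig import camera_info,capture,status
def ray(info,u,v,fish=False):
    K=np.array(info["K"]);T=np.array(info["camera_from_world"])
    x=(u-K[0,2])/K[0,0];y=(v-K[1,2])/K[1,1]
    if fish:
        r=np.hypot(x,y);s=np.sin(r)/r if r>1e-9 else 1;d=np.array([x*s,-y*s,-np.cos(r)])
    else: d=np.array([x,-y,-1.])
    R=T[:3,:3];return -R.T@T[:3,3],R.T@d/np.linalg.norm(d)
def onz(info,u,v,z,fish=False):
    o,d=ray(info,u,v,fish);return o+d*(z-o[2])/d[2]
def tri(rays):
    A=0;b=0
    for o,d in rays:
        P=np.eye(3)-np.outer(d,d);A=A+P;b=b+P@o
    p=np.linalg.solve(A,b);return p,[np.linalg.norm((np.eye(3)-np.outer(d,d))@(p-o)) for o,d in rays]
def proj(info,p,fish=False):
    K=np.array(info["K"]);T=np.array(info["camera_from_world"]);c=T[:3,:3]@np.array(p,float)+T[:3,3]
    x,y,z=c[0],-c[1],-c[2]
    if fish:
        r=np.hypot(x,y);t=np.arctan2(r,z);x,y,z=x/r*t,y/r*t,1
    return K[0,0]*x/z+K[0,2],K[1,1]*y/z+K[1,2]
E
python3 - <<'E'
import cv2,numpy as np
a=cv2.imread("pics/scene0.png")[215:425,265:415]; b=cv2.imread("pics/side0.png")[165:305,270:425]
A=cv2.resize(a,None,fx=2.8,fy=2.8,interpolation=cv2.INTER_CUBIC);B=cv2.resize(b,None,fx=2.4,fy=2.4,interpolation=cv2.INTER_CUBIC)
o=np.zeros((590,800,3),np.uint8);o[:588,:420]=A;o[:B.shape[0],424:424+B.shape[1]]=B;cv2.imwrite("pics/c1.png",o)
E
```

```text
(no output)
```

View pics/c1.png

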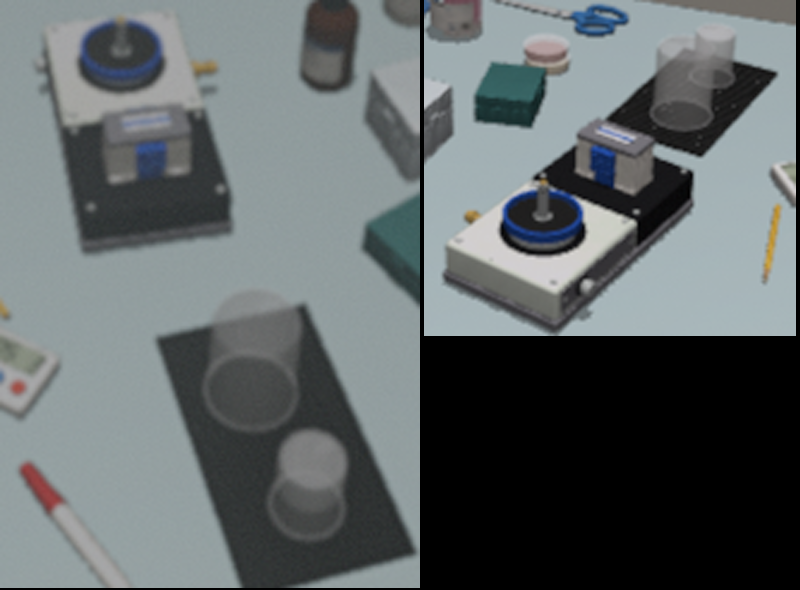

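Run:
```python
from h import *
S=camera_info("scene");D=camera_info("side");np.set_printoptions(precision=1,suppress=True)
s=lambda u,v:(265+u/2.8,215+v/2.8); d=lambda u,v:(270+(u-424)/2.4,165+v/2.4)
for n,a,b in [("beakertop",(313,458),(715,41)),("beakerrim",(307,503),(713,72)),("dishlip",(121,53),(543,217)),("noztip",(121,20),(543,182))]:
    p,e=tri([ray(S,*s(*a)),ray(D,*d(*b))]);print(n,p,e)
for n,a,z in [("mat1",(158,340),4),("mat2",(305,306),4),("mat3",(414,552),4),("unitFL",(45,20),50),("unitRL",(178,13),50),("unitRR",(230,207),50),("unitFR",(84,237),50),("cas1",(108,112),96),("cas2",(182,108),96),("cas3",(190,145),96),("cas4",(103,150),96),("bigtop",(255,320),95),("bigrim",(250,392),4)]:
    print(n,onz(S,*s(*a),z))
```

```text
beakertop [ 506.  -318.7   57.5] [np.float64(3.9503781644182756), np.float64(3.9503781644182796)]
beakerrim [ 503.8 -325.1   10.8] [np.float64(1.6247018712406793), np.float64(1.6247018712406853)]
dishlip [566.7 120.3  63.6] [np.float64(0.8714580425958809), np.float64(0.8714580425959775)]
noztip [567.1 120.6 103.6] [np.float64(0.9960398055185674), np.float64(0.9960398055186273)]
mat1 [ 474.5 -144.     4. ]
mat2 [ 598.9 -166.6    4. ]
mat3 [ 556.8 -388.1    4. ]
unitFL [528.3 208.8  50. ]
unitRL [648.2 161.9  50. ]
unitRR [574. -79.  50.]
unitFR [450.3 -55.3  50. ]
cas1 [510.8  26.   96. ]
cas2 [569.7   2.7  96. ]
cas3 [555.7 -39.2  96. ]
cas4 [488.2 -12.7  96. ]
bigtop [ 516.7 -218.6   95. ]
bigrim [ 517.2 -219.7    4. ]
```

```bash
cat >> h.py <<'E'
def R_of(q):
    w,x,y,z=q; from scipy.spatial.transform import Rotation as Q; return Q.from_quat([x,y,z,w]).as_matrix()
def plan(tx,ty,tz,yaw_deg=None):
    "shift in tool axes (fraction) to reach world TCP target; turn about tool z (fraction of 45deg)"
    s=status.sense();R=R_of(s["ee_rot"]);d=R.T@(np.array([tx,ty,tz])-s["eef_pos"])/100
    ya=np.degrees(np.arctan2(R[1,1],R[0,1]));print("t",round(s["time_s"],2),"pos",s["eef_pos"].round(1),"ytool_ang",round(ya,2),"ztool",R[:,2].round(4),"shift",d.round(3),"turn",None if yaw_deg is None else round(-(yaw_deg-ya)/45,3))
    return d
E
python3 - <<'E'
from h import *
i=camera_info("wrist");T=np.array(i["camera_from_world"]);print("cam pos",-T[:3,:3].T@T[:3,3],"view",-T[2,:3])
plan(430,80,400,73)
E
```

```text
cam pos [167.42151577 502.43475152 374.30441812] view [ 0.23641644 -0.11634059 -0.96466167]
t 0.15 pos [228.2 472.8 404.3] ytool_ang 64.23 ztool [-6.e-04 -7.e-04 -1.e+00] shift [-3.524 -2.66   0.045] turn -0.195
```

```bash
python3 -m crank '[[-0.3,-0.22,0,0,0,-0.1,0],[-0.7,-0.5,0,0,0,-0.2,0],[-1,-0.75,0,0,0,-0.2,0]]' 40
python3 - <<'E'
from h import *
plan(430,80,400,73)
E
```

```text
time_s: 0.45
eef_pos: [286.3, 360.2, 404.4]
ee_rot: [-0.0, 0.145, 0.989, -0.0]
force: [0.2, 0.5, -0.4]
grip_width: 0.999
grip_force: 0.0
t 0.45 pos [286.3 360.2 404.4] ytool_ang 73.38 ztool [-2.e-04 -6.e-04 -1.e+00] shift [-2.178 -2.274  0.045] turn 0.008
```

```bash
python3 -m crank '[[-0.35,-0.35,0,0,0,0,0],[-0.7,-0.7,0,0,0,0,0],[-1,-1,0,0,0,0,0]]' && python3 -m crank '[[-0.35,-0.35,0,0,0,0,0],[-0.7,-0.7,0,0,0,0,0],[-1,-1,0,0,0,0,0],[-1,-1,0,0,0,0,0],[-1,-1,0,0,0,0,0],[-1,-1,0,0,0,0,0]]'
python3 - <<'E'
from h import *
plan(505,-322,400,73)
i=camera_info("wrist");p,d=capture("wrist");np.savez("pics/w1.npz",T=i["camera_from_world"],K=i["K"],d=d);cv2.imwrite("pics/w1.png",p[...,::-1])
print(d[::80,::80].round())
E
```

```text
time_s: 0.75
eef_pos: [353.1, 235.2, 404.7]
ee_rot: [0.0, 0.146, 0.989, -0.0]
force: [0.1, 0.5, -0.1]
grip_width: 1.0
grip_force: 0.0
time_s: 1.35
eef_pos: [419.1, 113.2, 404.6]
ee_rot: [-0.0, 0.145, 0.989, 0.0]
force: [-0.2, 0.0, 0.3]
grip_width: 0.999
grip_force: 0.0
t 1.35 pos [419.1 113.2 404.6] ytool_ang 73.28 ztool [-4.e-04  2.e-04 -1.e+00] shift [-2.075 -3.921  0.045] turn 0.006
[[ 970.  308.  315.  452. 1044. 1046. 1034.  308.]
 [1077. 1104. 1117.  343.  345.  343.  340.  328.]
 [1169.  362.  364.  366.  364.  363.  363.  352.]
 [ 387.  387.  386.  385.  387.  388.  387.  386.]
 [ 420.  411.  413.  356.  356.  355.  412.  393.]
 [1206.   75.   69.  329.  383.  443.   69.   72.]]
```

View pics/w1.png

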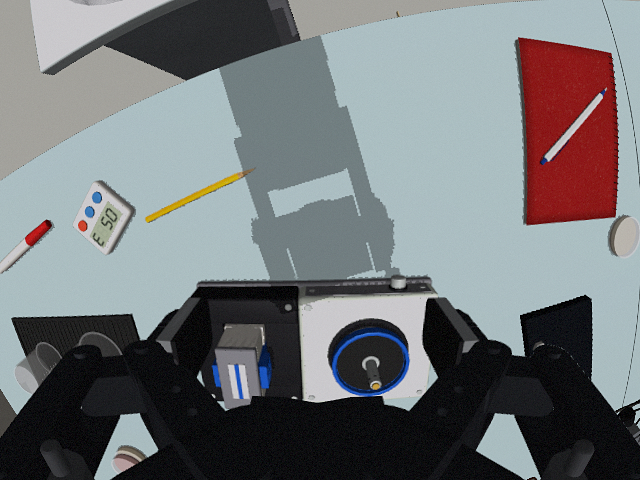

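The wrist view shows the dish ring centred near (370,357), the nozzle tip at (376,385), the cassette top near (238,380) with blue catches at (209,372) and (265,365), and the unit's front edge along y≈290. I'll enlarge this.

Run:
```python
import cv2
a=cv2.imread("pics/w1.png")[270:415,185:445]
cv2.imwrite("pics/w1c.png",cv2.resize(a,None,fx=3,fy=3,interpolation=cv2.INTER_CUBIC))
```

```text
(no output)
```

View pics/w1c.png

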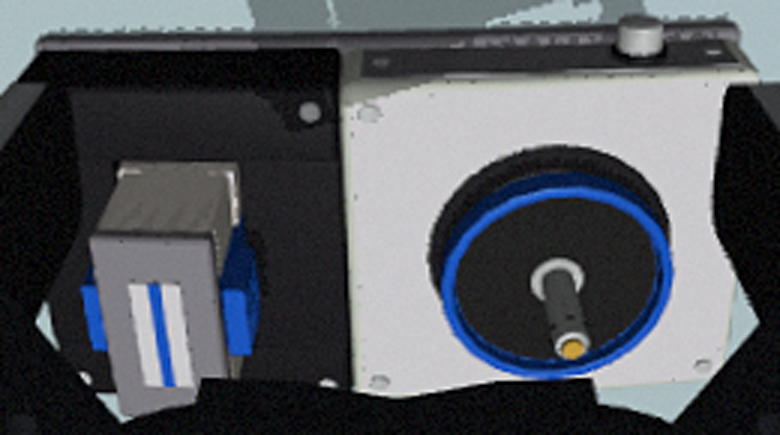

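Run:
```python
from h import *
np.set_printoptions(precision=1,suppress=True)
z=np.load("pics/w1.npz");W=dict(K=z["K"],camera_from_world=z["T"]);c=lambda u,v:(185+u/3,270+v/3)
S=camera_info("scene");D=camera_info("side")
s=lambda u,v:(265+u/2.8,215+v/2.8); d=lambda u,v:(270+(u-424)/2.4,165+v/2.4)
P={}
for n,a,h in [("noztip",(571,347),107),("ring",(558,280),72),("seamF",(345,95),50),("seamB",(352,388),50),("scr FLw",(369,113),50),("scr BLw",(703,365),50),("scrBRw",(379,382),50),("strF",(149,284),96),("strB",(167,386),96),("casFR",(91,238),96),("casFL",(216,233),96),("catR",(95,285),76+13),("catL",(238,290),89)]:
    P[n]=onz(W,*c(*a),h,True);print(n,P[n])
for a,b in [("seamF","seamB"),("strF","strB"),("scrBRw","scr BLw"),("casFR","casFL")]:
    v=P[b]-P[a];print(a,b,np.degrees(np.arctan2(v[1],v[0])),np.linalg.norm(v))
for n,w,a,b in [("noz",(571,347),(121,20),(543,182)),("ring",(558,280),(121,53),(543,217))]:
    r=[ray(W,*c(*w),True),ray(S,*s(*a)),ray(D,*d(*b))];print(n,tri(r),tri([r[0],r[1]])[0],tri([r[0],r[2]])[0])
# scene cassette top centre
print("castop", tri([ray(W,*c(163,325),True),ray(S,*s(146,129))]))
```

```text
noztip [565.3 123.8 107. ]
ring [564.3 124.6  72. ]
seamF [490.   75.3  50. ]
seamB [604.6  40.9  50. ]
scr FLw [498.2  80.7  50. ]
scr BLw [636.5 167.3  50. ]
scrBRw [604.6  51.2  50. ]
strF [514.9   6.9  96. ]
strB [553.8  -3.2  96. ]
casFR [495.2  -4.3  96. ]
casFL [502.8  33.5  96. ]
catR [515.3 -13.6  89. ]
catL [527.9  30.2  89. ]
seamF seamB -16.685484540217047 119.6641610437193
strF strB -14.573851161150744 40.18281052284549
scrBRw scr BLw 74.59222853441503 120.40900257755538
casFR casFL 78.57898120016128 38.54320918789835
noz (array([567.3, 122.2, 103.7]), [np.float64(1.5828220446232464), np.float64(1.4346498604524456), np.float64(1.5892939798607593)]) [569.6 123.6 101.3] [565.5 123.9 105.9]
ring (array([567.4, 122.4,  64.2]), [np.float64(2.7484382616041896), np.float64(1.7164698930074747), np.float64(2.1380086620524286)]) [570.2 124.   61.2] [565.5 124.7  67.6]
castop (array([535.2,   1.3,  87.6]), [np.float64(0.4931891071745906), np.float64(0.4931891071747101)])
```

```bash
python3 -m crank '[[-0.08,-0.3,0,0,0,0,0],[-0.15,-0.7,0,0,0,0,0],[-0.2,-1,0,0,0,0,0]]' && python3 -m crank '[[-0.07,-0.4,0,0,0,0,0],[-0.15,-0.8,0,0,0,0,0],[-0.2,-1,0,0,0,0,0]]'  && python3 -m crank '[[-0.07,-0.4,0,0,0,0,0],[-0.15,-0.8,0,0,0,0,0],[-0.2,-1,0,0,0,0,0]]' && python3 -m crank '[[-0.07,-0.4,0,0,0,0,0.2],[-0.15,-0.8,0,0,0,0,0.2],[-0.2,-0.95,0,0,0,0,0.2],[-0.2,-0.95,0,0,0,0,0.2],[-0.2,-0.95,0,0,0,0,0.2],[-0.2,-0.95,0,0,0,0,0.2],[-0.2,-0.95,0,0,0,0,0.2]]'
python3 - <<'E'
from h import *
plan(505,-322,400,74)
i=camera_info("wrist");p,d=capture("wrist");np.savez("pics/w2.npz",T=i["camera_from_world"],K=i["K"],d=d);cv2.imwrite("pics/w2.png",p[...,::-1])
cv2.imwrite("pics/w2c.png",cv2.resize(p[260:430,180:460,::-1],None,fx=2.8,fy=2.8,interpolation=cv2.INTER_CUBIC))
E
```

```text
time_s: 1.7
eef_pos: [409.2, 10.7, 404.7]
ee_rot: [0.0, 0.145, 0.989, -0.0]
force: [0.4, -0.8, 0.5]
grip_width: 1.002
grip_force: 0.0
time_s: 2.0
eef_pos: [399.7, -91.7, 404.8]
ee_rot: [0.0, 0.146, 0.989, -0.0]
force: [0.2, 0.6, -0.0]
grip_width: 1.0
grip_force: 0.0
time_s: 2.3
eef_pos: [390.2, -193.3, 404.8]
ee_rot: [0.0, 0.146, 0.989, -0.0]
force: [-0.0, 0.7, -0.1]
grip_width: 0.998
grip_force: 0.0
time_s: 3.0
eef_pos: [382.4, -287.6, 404.9]
ee_rot: [0.0, 0.145, 0.989, -0.0]
force: [-0.4, 0.1, -0.2]
grip_width: 0.796
grip_force: 0.0
t 3.0 pos [ 382.4 -287.6  404.9] ytool_ang 73.32 ztool [ 2.e-04 -2.e-04 -1.e+00] shift [-1.273  0.022  0.05 ] turn -0.015
```

View pics/w2c.png

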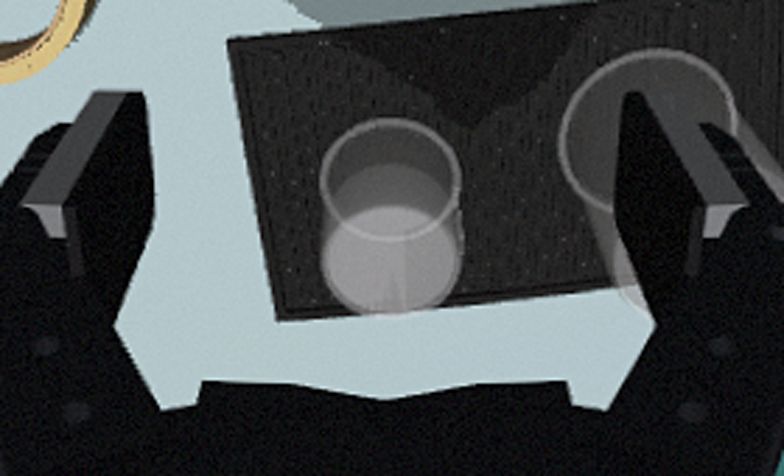

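The crop shows the small beaker's rim ellipse centred at (391,180) and its closed top at (390,260). The mat corners are at (229,40) and (277,321).

Run:
```python
from h import *
np.set_printoptions(precision=1,suppress=True)
z=np.load("pics/w2.npz");W=dict(K=z["K"],camera_from_world=z["T"]);c=lambda u,v:(180+u/2.8,260+v/2.8)
S=camera_info("scene");s=lambda u,v:(265+u/2.8,215+v/2.8)
for n,a,h in [("rim",(391,180),4),("top",(390,260),69),("m1",(229,40),4),("m2",(277,321),4),("bigrim",(650,132),4)]: print(n,onz(W,*c(*a),h,True))
# ellipse-fit consistent centre: midpoints of projected circle extents
for n,h,r in [("rim",4,28),("top",69,25)]:
    cc={"rim":(391,180),"top":(390,260)}[n];p=onz(W,*c(*cc),h,True)
    for _ in range(5):
        q=np.array([proj(W,p+[r*np.cos(t),r*np.sin(t),0],True) for t in np.linspace(0,6.28,90)]);m=(q.max(0)+q.min(0))/2
        e=np.array(c(*cc))-m;u0=np.array(proj(W,p,True));p=onz(W,*(u0+e),h,True)
    print(n,"refined",p,((q.min(0)-[180,260])*2.8).round(),((q.max(0)-[180,260])*2.8).round())
print(tri([ray(W,*c(390,260),True),ray(S,*s(313,458))]),tri([ray(W,*c(391,180),True),ray(S,*s(307,503))]))
```

```text
rim [ 505.8 -321.3    4. ]
top [ 502.9 -321.2   69. ]
m1 [ 430.9 -363.5    4. ]
m2 [ 559.1 -388.3    4. ]
bigrim [ 516.9 -216.1    4. ]
rim refined [ 506.7 -321.5    4. ] [321. 119.] [461. 241.]
top refined [ 503.7 -321.4   69. ] [317. 199.] [463. 321.]
(array([ 506.7, -321.8,   64.3]), [np.float64(0.855366585042572), np.float64(0.8553665850426435)]) (array([ 507.6, -321.4,    2.6]), [np.float64(0.9341425042383662), np.float64(0.9341425042383361)])
```

```bash
python3 -m crank '[[-0.4,0.01,0.3,0,0,-0.015,0.22],[-0.8,0.03,0.6,0,0,-0.015,0.22],[-1,0.03,0.8,0,0,-0.015,0.22]]' && python3 -m crank '[[-0.2,0,0.2,0,0,0,0.22],[-0.27,0,0.25,0,0,0,0.22],[-0.27,0,0.25,0,0,0,0.22],[-0.27,0,0.25,0,0,0,0.22],[-0.27,0,0.25,0,0,0,0.22]]'
python3 - <<'E'
from h import *
plan(505,-321.5,199,74)
E
```

```text
time_s: 3.35
eef_pos: [480.7, -314.2, 322.6]
ee_rot: [-0.0, 0.139, 0.99, 0.0]
force: [-0.5, -0.3, 0.1]
grip_width: 0.782
grip_force: 0.0
time_s: 3.85
eef_pos: [504.2, -322.1, 301.1]
ee_rot: [0.001, 0.14, 0.99, -0.001]
force: [-0.1, 0.4, 0.5]
grip_width: 0.779
grip_force: 0.0
t 3.85 pos [ 504.2 -322.1  301.1] ytool_ang 73.89 ztool [ 0.0013 -0.0013 -1.    ] shift [-0.004  0.009  1.021] turn -0.003
```

```bash
python3 -m crank '[[0,0.01,0.3,0,0,0,0.22],[0,0.01,0.6,0,0,0,0.22],[0,0.01,0.8,0,0,0,0.22],[0,0.01,1,0,0,0,0.22],[0,0.01,1,0,0,0,0.22]]' 40 && python3 -m crank '[[0,0,0.02,0,0,0,0.3],[0,0,0.02,0,0,0,0.4],[0,0,0.02,0,0,0,0.6],[0,0,0.02,0,0,0,0.6],[0,0,0.02,0,0,0,0.6],[0,0,0.02,0,0,0,0.6]]' 40
python3 - <<'E'
from h import *
plan(565.4,124,300,74);print(status.sense()["force"],status.sense()["wrist_torque"])
E
```

```text
time_s: 4.35
eef_pos: [504.2, -320.9, 198.3]
ee_rot: [-0.001, 0.14, 0.99, 0.001]
force: [-0.2, 0.1, -0.5]
grip_width: 0.784
grip_force: 0.0
time_s: 4.95
eef_pos: [505.2, -321.4, 199.1]
ee_rot: [0.001, 0.14, 0.99, -0.001]
force: [-1.0, 2.0, 5.7]
grip_width: 0.602
grip_force: 41.2
t 4.95 pos [ 505.2 -321.4  199.1] ytool_ang 73.91 ztool [ 0.0015 -0.0015 -1.    ] shift [ 0.654  4.446 -1.015] turn -0.002
[-1.00714852  1.97957386  5.70661106] [0.24472978 0.18758374 0.02848713]
```

```bash
python3 -m crank '[[0,0,-0.1,0,0,0,0.6],[0,0,-0.35,0,0,0,0.6],[0,0,-0.7,0,0,0,0.6],[0,0,-1,0,0,0,0.6]]' && python3 -m crank '[[0.03,0.2,-0.3,0,0,0,0.6],[0.07,0.5,-0.5,0,0,0,0.6],[0.13,0.8,-0.6,0,0,0,0.6],[0.15,1,-0.6,0,0,0,0.6]]' && python3 -m crank '[[0.05,0.35,0,0,0,0,0.6],[0.1,0.7,0,0,0,0,0.6],[0.15,1,0,0,0,0,0.6]]' && python3 -m crank '[[0.05,0.35,0,0,0,0,0.6],[0.1,0.7,0,0,0,0,0.6],[0.15,1,0,0,0,0,0.6]]' && python3 -m crank '[[0.05,0.35,0,0,0,0,0.6],[0.1,0.7,0,0,0,0,0.6],[0.15,1,0,0,0,0,0.6],[0.15,1,0,0,0,0,0.6],[0.15,1,0,0,0,0,0.6]]'
python3 - <<'E'
from h import *
plan(565.4,124,300,74)
E
```

```text
time_s: 5.35
eef_pos: [504.9, -321.2, 300.0]
ee_rot: [0.0, 0.14, 0.99, -0.0]
force: [0.1, -0.7, -0.1]
grip_width: 0.599
grip_force: 41.8
time_s: 5.75
eef_pos: [518.3, -219.2, 360.3]
ee_rot: [0.002, 0.14, 0.99, -0.001]
force: [0.2, -0.2, -0.5]
grip_width: 0.597
grip_force: 41.8
time_s: 6.05
eef_pos: [531.5, -119.1, 358.5]
ee_rot: [0.0, 0.14, 0.99, -0.0]
force: [0.7, -0.7, -1.1]
grip_width: 0.602
grip_force: 41.8
time_s: 6.35
eef_pos: [544.8, -18.8, 358.5]
ee_rot: [0.0, 0.14, 0.99, 0.0]
force: [0.7, -0.9, -1.1]
grip_width: 0.597
grip_force: 41.8
time_s: 6.85
eef_pos: [558.0, 80.0, 358.2]
ee_rot: [0.0, 0.139, 0.99, -0.0]
force: [0.2, -1.0, -0.2]
grip_width: 0.598
grip_force: 41.8
t 6.85 pos [558.   80.  358.2] ytool_ang 73.97 ztool [ 4.e-04 -3.e-04 -1.e+00] shift [0.051 0.444 0.582] turn -0.001
```

```bash
python3 -m crank '[[0.03,0.25,0.2,0,0,0,0.6],[0.05,0.44,0.4,0,0,0,0.6],[0.05,0.44,0.45,0,0,0,0.6],[0.05,0.44,0.45,0,0,0,0.6],[0.05,0.44,0.45,0,0,0,0.6]]'
python3 - <<'E'
from h import *
plan(565.4,124,252,74)
a=capture("scene")[0][200:290,260:380,::-1];b=capture("side")[0][200:300,265:385,::-1]
f=lambda i:cv2.resize(i,None,fx=3.3,fy=3.3,interpolation=cv2.INTER_CUBIC)
A,B=f(a),f(b);o=np.zeros((330,796,3),np.uint8);o[:A.shape[0],:396]=A;o[:330,400:796]=B;cv2.imwrite("pics/al.png",o)
E
```

```text
time_s: 7.35
eef_pos: [565.8, 122.2, 313.7]
ee_rot: [0.001, 0.141, 0.99, -0.0]
force: [0.0, 0.3, -0.1]
grip_width: 0.598
grip_force: 41.9
t 7.35 pos [565.8 122.2 313.7] ytool_ang 73.83 ztool [ 1.3e-03 -2.0e-04 -1.0e+00] shift [0.01  0.016 0.617] turn -0.004
```

View pics/al.png

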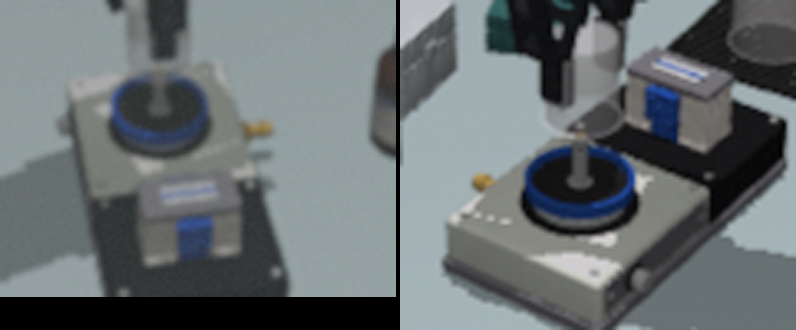

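```bash
python3 -m crank '[[0,0.02,0.15,0,0,0,0.6],[0,0.02,0.3,0,0,0,0.6],[0,0.02,0.4,0,0,0,0.6],[0,0.02,0.45,0,0,0,0.6],[0,0.02,0.48,0,0,0,0.6],[0,0.02,0.5,0,0,0,0.6],[0,0.02,0.52,0,0,0,0.6],[0,0.02,0.54,0,0,0,0.6],[0,0.02,0.56,0,0,0,0.6]]'
python3 - <<'E'
from h import *
plan(565.4,124,252,74)
E
```

```text
time_s: 8.35
eef_pos: [566.3, 125.3, 257.3]
ee_rot: [0.001, 0.14, 0.99, 0.0]
force: [-0.5, -0.8, 4.7]
grip_width: 0.598
grip_force: 42.2
t 8.35 pos [566.3 125.3 257.3] ytool_ang 73.9 ztool [ 1.2e-03 -1.0e-04 -1.0e+00] shift [ 0.005 -0.015  0.053] turn -0.002
```

```bash
python3 -m crank '[[0,0,0.03,0,0,0,0.6],[0,0,0.06,0,0,0,0.6],[0,0,0.08,0,0,0,0.6],[0,0,0.1,0,0,0,0.6],[0,0,0.1,0,0,0,0.6]]'
python3 - <<'E'
from h import *
plan(565.4,124,252,74)
E
```

```text
time_s: 8.85
eef_pos: [566.5, 125.3, 250.8]
ee_rot: [0.002, 0.14, 0.99, -0.0]
force: [-12.1, -2.1, 34.0]
grip_width: 0.602
grip_force: 44.6
t 8.85 pos [566.5 125.3 250.8] ytool_ang 73.93 ztool [ 3.6e-03 -6.0e-04 -1.0e+00] shift [ 0.007 -0.016 -0.012] turn -0.001
```

```bash
python3 -m crank '[[0,0,-0.01,0,0,0,0.6],[0,0,-0.01,0,0,0,0.6],[0,0,-0.01,0,0,0,0.6],[0,0,-0.01,0,0,0,0.6],[0,0,-0.01,0,0,0,0.6],[0,0,-0.01,0,0,0,0.6],[0,0,-0.01,0,0,0,0.6],[0,0,-0.01,0,0,0,0.6],[0,0,-0.01,0,0,0,0.6],[0,0,-0.01,0,0,0,0.6],[0,0,-0.01,0,0,0,0.6],[0,0,-0.01,0,0,0,0.6]]'
python3 - <<'E'
from h import *
plan(566,124,252,74)
a=capture("scene")[0][200:290,260:380,::-1];b=capture("side")[0][200:300,265:385,::-1]
f=lambda i:cv2.resize(i,None,fx=3.3,fy=3.3,interpolation=cv2.INTER_CUBIC)
A,B=f(a),f(b);o=np.zeros((330,796,3),np.uint8);o[:A.shape[0],:396]=A;o[:330,400:796]=B;cv2.imwrite("pics/pr.png",o)
E
```

```text
time_s: 10.05
eef_pos: [566.4, 125.3, 250.9]
ee_rot: [0.002, 0.14, 0.99, 0.0]
force: [-10.2, -1.3, 26.5]
grip_width: 0.602
grip_force: 44.0
t 10.05 pos [566.4 125.3 250.9] ytool_ang 73.92 ztool [ 3.2e-03 -4.0e-04 -1.0e+00] shift [ 0.    -0.014 -0.011] turn -0.002
```

View pics/pr.png

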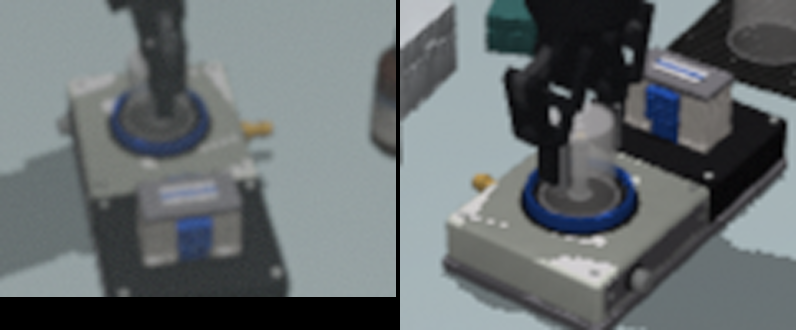

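The dish is visibly lowered with the rim centred inside it, and 26 N exceeds the 9.6 N spring force, so it is at the hard stop. It was held for over 1.2 s. Now I'll take the beaker back.

```bash
python3 -m crank '[[0,0,-0.1,0,0,0,0.6],[0,0,-0.3,0,0,0,0.6],[0,0,-0.6,0,0,0,0.6],[0,0,-0.9,0,0,0,0.6],[0,0,-1,0,0,0,0.6]]' && python3 -m crank '[[-0.03,-0.2,-0.1,0,0,0,0.6],[-0.07,-0.5,-0.1,0,0,0,0.6],[-0.15,-1,-0.1,0,0,0,0.6]]' && python3 -m crank '[[-0.05,-0.35,0,0,0,0,0.6],[-0.1,-0.7,0,0,0,0,0.6],[-0.15,-1,0,0,0,0,0.6]]' && python3 -m crank '[[-0.05,-0.35,0,0,0,0,0.6],[-0.1,-0.7,0,0,0,0,0.6],[-0.15,-1,0,0,0,0,0.6]]' && python3 -m crank '[[-0.05,-0.35,0,0,0,0,0.6],[-0.1,-0.7,0,0,0,0,0.6],[-0.15,-1,0,0,0,0,0.6],[-0.15,-1,0,0,0,0,0.6]]'
python3 - <<'E'
from h import *
plan(505,-322,200,74)
E
```

```text
time_s: 10.65
eef_pos: [566.3, 125.4, 350.4]
ee_rot: [0.002, 0.14, 0.99, 0.0]
force: [-0.5, 1.3, -0.5]
grip_width: 0.6
grip_force: 41.9
time_s: 10.95
eef_pos: [552.6, 26.1, 356.8]
ee_rot: [-0.0, 0.138, 0.99, 0.0]
force: [1.6, -1.3, -0.9]
grip_width: 0.597
grip_force: 41.9
time_s: 11.25
eef_pos: [539.1, -76.2, 356.6]
ee_rot: [-0.001, 0.14, 0.99, 0.0]
force: [-0.1, -0.0, -0.9]
grip_width: 0.599
grip_force: 41.9
time_s: 11.55
eef_pos: [525.8, -176.4, 356.5]
ee_rot: [-0.001, 0.14, 0.99, 0.0]
force: [0.2, 0.6, 0.1]
grip_width: 0.597
grip_force: 41.9
time_s: 11.95
eef_pos: [512.2, -278.1, 356.2]
ee_rot: [-0.001, 0.142, 0.99, 0.0]
force: [0.7, 1.4, -0.6]
grip_width: 0.596
grip_force: 41.9
t 11.95 pos [ 512.2 -278.1  356.2] ytool_ang 73.69 ztool [-1.4e-03  4.0e-04 -1.0e+00] shift [-0.056 -0.442  1.562] turn -0.007
```

```bash
python3 -m crank '[[-0.05,-0.3,0.2,0,0,0,0.6],[-0.06,-0.44,0.5,0,0,0,0.6],[-0.06,-0.44,0.8,0,0,0,0.6],[-0.06,-0.44,1,0,0,0,0.6],[-0.06,-0.44,1,0,0,0,0.6]]' && python3 -m crank '[[0,0,0.2,0,0,0,0.6],[0,0,0.4,0,0,0,0.6],[0,0,0.48,0,0,0,0.6],[0,0,0.52,0,0,0,0.6],[0,0,0.54,0,0,0,0.6],[0,0,0.54,0,0,0,0.6]]'
python3 - <<'E'
from h import *
plan(505,-322,199,74)
E
```

```text
time_s: 12.45
eef_pos: [506.1, -317.9, 254.1]
ee_rot: [-0.003, 0.14, 0.99, 0.002]
force: [-0.7, -0.1, 0.4]
grip_width: 0.602
grip_force: 41.9
time_s: 13.05
eef_pos: [506.7, -319.0, 204.4]
ee_rot: [0.0, 0.14, 0.99, -0.0]
force: [-0.1, -0.0, -0.6]
grip_width: 0.599
grip_force: 41.9
t 13.05 pos [ 506.7 -319.   204.4] ytool_ang 73.91 ztool [ 8.e-04 -7.e-04 -1.e+00] shift [ 0.008 -0.034  0.054] turn -0.002
```

```bash
python3 -m crank '[[0.01,-0.02,0.02,0,0,0,0.6],[0.01,-0.02,0.035,0,0,0,0.6],[0.01,-0.02,0.045,0,0,0,0.6],[0.01,-0.02,0.045,0,0,0,0.6]]'
python3 - <<'E'
from h import *
plan(505,-322,199,74);print(status.sense()["force"])
E
```

```text
time_s: 13.45
eef_pos: [505.0, -320.7, 199.4]
ee_rot: [0.0, 0.14, 0.99, -0.0]
force: [0.5, 0.1, 0.1]
grip_width: 0.599
grip_force: 42.1
t 13.45 pos [ 505.  -320.7  199.4] ytool_ang 73.9 ztool [ 2.e-04 -3.e-04 -1.e+00] shift [-0.003 -0.013  0.004] turn -0.002
[0.47824005 0.13471915 0.14969261]
```

Not touching yet, so go down a little more.

```bash
python3 -m crank '[[0,0,0.01,0,0,0,0.6],[0,0,0.02,0,0,0,0.6],[0,0,0.02,0,0,0,0.6]]'
python3 - <<'E'
from h import *
plan(505,-322,199,74);print(status.sense()["force"])
E
```

```text
time_s: 13.75
eef_pos: [505.2, -320.7, 198.9]
ee_rot: [0.0, 0.14, 0.99, -0.0]
force: [-5.4, 3.8, 14.9]
grip_width: 0.598
grip_force: 43.1
t 13.75 pos [ 505.2 -320.7  198.9] ytool_ang 73.91 ztool [ 7.e-04 -9.e-04 -1.e+00] shift [-0.002 -0.013 -0.001] turn -0.002
[-5.42304854  3.78361768 14.93473136]
```

```bash
python3 -m crank '[[0,0,-0.015,0,0,0,0.6],[0,0,-0.015,0,0,0,0.35],[0,0,-0.015,0,0,0,0.25],[0,0,-0.015,0,0,0,0.22],[0,0,-0.015,0,0,0,0.22],[0,0,-0.015,0,0,0,0.22]]' && python3 -m crank '[[0,0,-0.1,0,0,0,0.22],[0,0,-0.3,0,0,0,0.22],[0,0,-0.65,0,0,0,0.22],[0,0,-1,0,0,0,0.22]]' && python3 -m crank '[[0.3,0,-0.3,0,0,0,0.22],[0.65,0,-0.65,0,0,0,0.1],[1,0,-1,0,0,0,0],[1,0,-1,0,0,0,0],[1,0,-1,0,0,0,0]]'
python3 - <<'E'
from h import *
plan(385,50,405,74)
p,d=capture("scene");q=capture("side")[0][165:265,335:445,::-1]
A=cv2.resize(p[300:430,310:430,::-1],None,fx=3,fy=3,interpolation=cv2.INTER_CUBIC);B=cv2.resize(q,None,fx=3.4,fy=3.4,interpolation=cv2.INTER_CUBIC)
o=np.zeros((390,760,3),np.uint8);o[:390,:360]=A;o[:340,364:364+374]=B;cv2.imwrite("pics/rel.png",o)
E
```

```text
time_s: 14.35
eef_pos: [505.0, -320.6, 198.6]
ee_rot: [-0.0, 0.14, 0.99, 0.0]
force: [-0.5, -0.5, -0.2]
grip_width: 0.779
grip_force: 0.0
time_s: 14.75
eef_pos: [504.9, -320.5, 300.4]
ee_rot: [-0.0, 0.14, 0.99, 0.0]
force: [-0.3, -0.3, 0.4]
grip_width: 0.782
grip_force: 0.0
time_s: 15.25
eef_pos: [408.6, -292.7, 400.0]
ee_rot: [0.001, 0.14, 0.99, -0.001]
force: [0.1, 0.8, -1.0]
grip_width: 0.998
grip_force: 0.0
t 15.25 pos [ 408.6 -292.7  400. ] ytool_ang 73.87 ztool [ 0.0018 -0.0019 -1.    ] shift [ 1.178  3.227 -0.057] turn -0.003
```

View pics/rel.png

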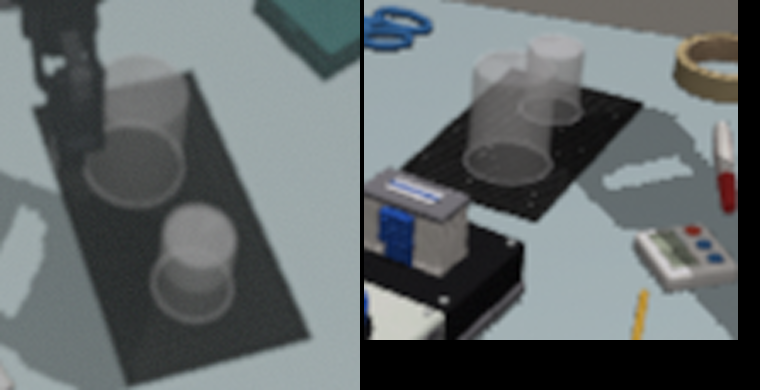

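The beaker stands upright on the mat, released, with the bystanders in place. Next is the cassette; I'll look at it from the wrist camera, centred.

```bash
python3 -m crank '[[0.1,0.3,0,0,0,0,0],[0.2,0.7,0,0,0,0,0],[0.3,1,0,0,0,0,0]]' && python3 -m crank '[[0.1,0.35,0,0,0,0,0],[0.2,0.7,0,0,0,0,0],[0.3,1,0,0,0,0,0]]' && python3 -m crank '[[0.1,0.4,0,0,0,0,0],[0.2,0.8,0,0,0,0,0],[0.3,1,0,0,0,0,0],[0.37,1.0,0,0,0,0,0],[0.37,1.0,0,0,0,0,0],[0.37,1.0,0,0,0,0,0],[0.37,1.0,0,0,0,0,0]]'
python3 - <<'E'
from h import *
plan(531,4,400,74)
i=camera_info("wrist");p,d=capture("wrist");np.savez("pics/w3.npz",T=i["camera_from_world"],K=i["K"],d=d)
cv2.imwrite("pics/w3c.png",cv2.resize(p[280:420,210:410,::-1],None,fx=4,fy=4,interpolation=cv2.INTER_CUBIC))
E
```

```text
time_s: 15.65
eef_pos: [408.3, -187.0, 397.4]
ee_rot: [-0.001, 0.14, 0.99, 0.001]
force: [0.7, 1.0, 0.7]
grip_width: 0.998
grip_force: 0.0
time_s: 15.95
eef_pos: [407.1, -82.5, 397.7]
ee_rot: [-0.001, 0.14, 0.99, 0.0]
force: [0.3, -0.8, 0.1]
grip_width: 0.998
grip_force: 0.0
time_s: 16.65
eef_pos: [399.3, 21.4, 398.5]
ee_rot: [-0.0, 0.141, 0.99, -0.0]
force: [0.0, 0.5, 0.7]
grip_width: 0.998
grip_force: 0.0
t 16.65 pos [399.3  21.4 398.5] ytool_ang 73.82 ztool [-4.e-04 -0.e+00 -1.e+00] shift [-1.313  0.2   -0.015] turn -0.004
```

View pics/w3c.png

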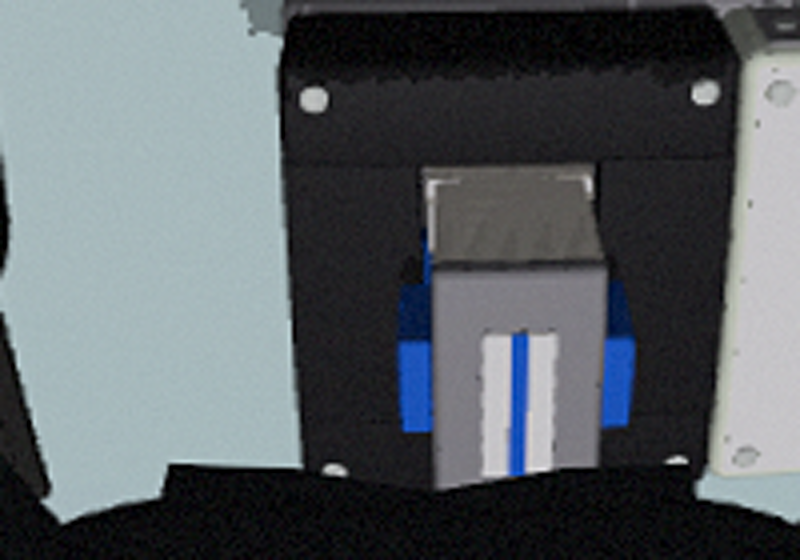

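The wrist crop shows the blue plate tops at x 398 to 635, y 338 to 429, the cassette's top front edge at (432,265) to (607,265), and the dock screws at (313,100) and (705,93).

Run:
```python
from h import *
np.set_printoptions(precision=1,suppress=True)
z=np.load("pics/w3.npz");W=dict(K=z["K"],camera_from_world=z["T"]);c=lambda u,v:(210+u/4,280+v/4)
P={}
for n,a,h in [("R0",(399,342),89),("R1",(404,432),89),("L0",(634,338),89),("L1",(629,426),89),("F0",(432,265),96),("F1",(607,265),96),("s1",(313,100),50),("s2",(705,93),50),("st0",(520,333),96),("st1",(517,473),96)]:
    P[n]=onz(W,*c(*a),h,True);print(n,P[n])
print("mid",sum(P[k] for k in["R0","R1","L0","L1"])/4)
for a,b in [("R0","R1"),("L0","L1"),("F0","F1"),("s1","s2"),("st0","st1"),("R0","L0"),("R1","L1")]:
    v=P[b]-P[a];print(a,b,np.degrees(np.arctan2(v[1],v[0])).round(1),np.linalg.norm(v).round(1))
S=camera_info("scene");s=lambda u,v:(265+u/2.8,215+v/2.8)
z1=np.load("pics/w1.npz");W1=dict(K=z1["K"],camera_from_world=z1["T"]);c1=lambda u,v:(185+u/3,270+v/3)
for n,a,b in [("frontR top",(432,265),(91,238)),("frontL top",(607,265),(216,233)),("stripeF",(520,333),(149,284))]:
    print(n,tri([ray(W,*c(*a),True),ray(W1,*c1(*b),True)]))
```

```text
R0 [514.4 -18.5  89. ]
R1 [539.4 -24.9  89. ]
L0 [528.9  32.1  89. ]
L1 [553.3  25.6  89. ]
F0 [492.8  -4.6  96. ]
F1 [503.6  31.   96. ]
s1 [468.2 -26.6  50. ]
s2 [492.9  62.9  50. ]
st0 [515.1   8.8  96. ]
st1 [553.5  -1.8  96. ]
mid [534.    3.6  89. ]
R0 R1 -14.2 25.8
L0 L1 -15.1 25.3
F0 F1 73.0 37.2
s1 s2 74.6 92.8
st0 st1 -15.5 39.8
R0 L0 74.1 52.7
R1 L1 74.7 52.3
frontR top (array([495.8,  -5.4,  92.8]), [np.float64(0.9646231560564441), np.float64(0.9646231560565329)])
frontL top (array([507. ,  30.9,  89.4]), [np.float64(0.6267428741378211), np.float64(0.6267428741377131)])
stripeF (array([511.6,   9.4, 101.5]), [np.float64(0.12031598311597992), np.float64(0.12031598311599721)])
```

```bash
python3 -m crank '[[-0.4,0.08,0.2,0,0,-0.015,0],[-0.8,0.16,0.4,0,0,-0.015,0],[-1,0.2,0.6,0,0,-0.015,0]]' 45 && python3 -m crank '[[-0.2,0,0.1,0,0,0,0],[-0.33,0,0.1,0,0,0,0],[-0.33,0,0.1,0,0,0,0],[-0.33,0,0.1,0,0,0,0],[-0.33,0,0.1,0,0,0,0]]'
python3 - <<'E'
from h import *
plan(533,3.6,231,74.5)
E
```

```text
time_s: 17.0
eef_pos: [502.8, 12.7, 337.6]
ee_rot: [0.001, 0.135, 0.991, -0.0]
force: [0.4, 0.5, 0.0]
grip_width: 1.004
grip_force: 0.0
time_s: 17.5
eef_pos: [531.9, 4.9, 329.0]
ee_rot: [0.0, 0.134, 0.991, 0.0]
force: [-0.2, -0.3, 0.2]
grip_width: 0.999
grip_force: 0.0
t 17.5 pos [531.9   4.9 329. ] ytool_ang 74.57 ztool [ 1.e-04 -0.e+00 -1.e+00] shift [-0.014 -0.01   0.98 ] turn 0.001
```

```bash
python3 -m crank '[[-0.01,-0.01,0.3,0,0,0,0],[-0.01,-0.01,0.6,0,0,0,0],[-0.01,-0.01,0.85,0,0,0,0],[-0.01,-0.01,0.98,0,0,0,0],[-0.01,-0.01,0.98,0,0,0,0],[-0.01,-0.01,0.98,0,0,0,0.3],[-0.01,-0.01,0.98,0,0,0,0.4],[-0.01,-0.01,0.98,0,0,0,0.7],[-0.01,-0.01,0.98,0,0,0,0.7],[-0.01,-0.01,0.98,0,0,0,0.7],[-0.01,-0.01,0.98,0,0,0,0.7],[-0.01,-0.01,0.98,0,0,0,0.7]]' 45
python3 - <<'E'
from h import *
plan(533,3.6,231,74.5);s=status.sense();print(s["force"],s["wrist_torque"],s["grip_width"]*85)
E
```

```text
time_s: 18.7
eef_pos: [533.5, 3.5, 232.5]
ee_rot: [0.002, 0.134, 0.991, -0.0]
force: [-2.5, -1.4, 9.2]
grip_width: 0.439
grip_force: 45.9
t 18.7 pos [533.5   3.5 232.5] ytool_ang 74.59 ztool [ 0.0033 -0.0012 -1.    ] shift [ 0.006 -0.     0.015] turn 0.002
[-2.48500613 -1.41720774  9.21300546] [-0.28307968  0.21946023  0.02500151] 37.28992027613807
```

Run:
```python
from h import *
a=capture("scene")[0][215:305,270:370,::-1];b=capture("side")[0][190:290,300:400,::-1]
f=lambda i:cv2.resize(i,None,fx=3.9,fy=3.9,interpolation=cv2.INTER_CUBIC)
A,B=f(a),f(b);o=np.zeros((390,784,3),np.uint8);o[:A.shape[0],:390]=A;o[:390,394:784]=B;cv2.imwrite("pics/gr.png",o)
```

```text
(no output)
```

View pics/gr.png

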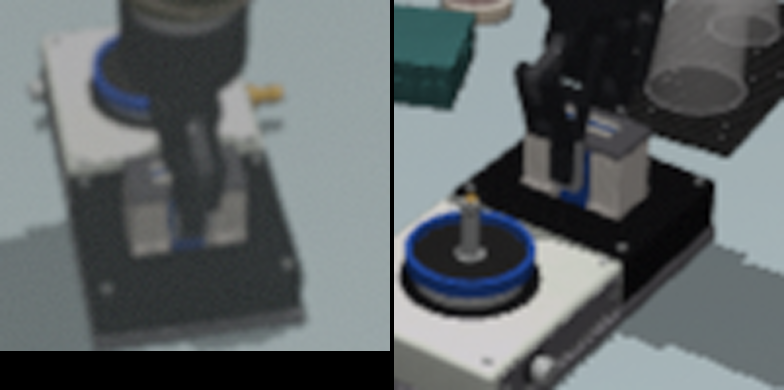

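The pads sit on both blue plates. I've now viewed 11 pictures, one over the limit of 10, so I won't view any more. I'll lift slowly and watch the force.

```bash
python3 -m crank '[[0,0,-0.02,0,0,0,0.7],[0,0,-0.04,0,0,0,0.7],[0,0,-0.07,0,0,0,0.7],[0,0,-0.1,0,0,0,0.7],[0,0,-0.1,0,0,0,0.7]]'
```

```text
time_s: 19.3
eef_pos: [533.1, 3.8, 241.1]
ee_rot: [0.0, 0.134, 0.991, -0.0]
force: [0.0, 0.2, -2.4]
grip_width: 0.437
grip_force: 45.3
```

```bash
python3 -m crank '[[0,0,-0.08,0,0,0,0.7],[0,0,-0.16,0,0,0,0.7],[0,0,-0.26,0,0,0,0.7],[0,0,-0.36,0,0,0,0.7],[0,0,-0.5,0,0,0,0.7],[0,0,-0.7,0,0,0,0.7],[0,0,-0.9,0,0,0,0.7],[0,0,-1,0,0,0,0.7],[0,0,-1,0,0,0,0.7]]' && python3 -m crank '[[0,0,-0.15,0,0,0,0.7],[0,0,-0.25,0,0,0,0.7],[0,0,-0.3,0,0,0,0.7],[0,0,-0.3,0,0,0,0.7],[0,0,-0.3,0,0,0,0.7],[0,0,-0.3,0,0,0,0.7],[0,0,-0.3,0,0,0,0.7],[0,0,-0.3,0,0,0,0.7]]'
python3 - <<'E'
from h import *
# numeric check: side-view white/blue cassette pixels, and depth at projected places
np.set_printoptions(precision=0,suppress=True)
p,d=capture("side");D=camera_info("side");T=np.array(D["camera_from_world"]);K=np.array(D["K"])
v,u=np.mgrid[:480,:640];z=d;X=np.stack([(u-K[0,2])/K[0,0]*z,-(v-K[1,2])/K[1,1]*z,-z],-1)
Wd=(X-T[:3,3])@T[:3,:3]
m=(z>0)&(np.hypot(Wd[...,0]-533,Wd[...,1]-3.6)<45)
h=np.histogram(Wd[...,2][m],bins=np.arange(30,240,10));print(h[0],h[1][:-1])
s=status.sense();print(s["time_s"],s["eef_pos"],s["force"].round(1),s["grip_force"],np.abs(s["dq"]).max())
E
```

```text
time_s: 20.2
eef_pos: [533.1, 3.7, 342.2]
ee_rot: [0.001, 0.134, 0.991, -0.0]
force: [0.1, -0.2, -1.8]
grip_width: 0.439
grip_force: 45.8
time_s: 21.0
eef_pos: [533.1, 3.7, 370.4]
ee_rot: [-0.0, 0.134, 0.991, 0.0]
force: [-0.9, -0.6, -1.6]
grip_width: 0.437
grip_force: 45.8
[ 65 236 142   0   0   0   0   0   0   0   0   0  48 113 148 135 107 116
 137 134] [ 30  40  50  60  70  80  90 100 110 120 130 140 150 160 170 180 190 200
 210 220]
21.05 [533.   4. 371.] [ 0. -0. -2.] 45.79087436199188 0.0022260114727328017
```

Depth shows the cassette's underside at about 150 mm with empty space below it down to the housing. The arm is at rest and carrying about 2 N. Handing in.

```bash
python3 -c "
from rig import ticket
print(ticket.finish_job())"
```

```text
the job is handed in; nothing more can be done
None
```

The job is handed in, verdict not shown: the dish was vented for over 1 s, the small beaker stands mouth down and released on the mat, and the pinched cassette is held still about 15 cm above the worktop; I viewed 11 pictures, one over the limit of 10.

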